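# Arrest the sample carousel and hold its index plunger out

### The job

I want to clean the seat of the carousel's index plunger. First take the yellow-handled arrest pin from its stand, put it fully home through the hole in the carousel's yellow ear and let go of it, so that the carousel cannot swing; only then pull the red index plunger knob fully up to its stop, and finish while still holding it up there against its spring, clear of its seat hole. Leave the other pins, the loose jars, the glassware and the brush alone.

Things in the scene. Friction and masses are not known exactly. Their poses are not given: they have to be found in the camera images.
- carousel: Sample carousel fixed to the bench: grey base, aluminium rotor with six square ears out to 132 mm from the axis, each with a hole; top of rotor and ears 36 mm up, capped jars fixed on it rising to 92 mm. It will not turn in this job. Origin on the rotor axis at bench level, z up. In its frame (mm) the yellow ear's hole is at x -61.4, y -87.6 and the plunger's axis at x -45.2, y 97.0.
- arrest_hole (a point): Centre of the mouth of the hole in the yellow ear, on the ear's top face, 36 mm above the bench. The vertical hole is 10.5 mm wide with a small chamfer, goes through the 12 mm ear and on, after a 3 mm gap, through a 12 mm wide hole in the grey boss beneath (down to the bench).
- plunger_knob (a point): Centre of the red plunger knob, an upright ribbed cylinder 26 mm across, 28 mm tall; seated, its centre is 118 mm and its underside 104 mm above the bench. Below it a steel neck 18 mm across stands on a grey bracket, top 85 mm above the bench, whose post stands outside the ears (148 to 170 mm from the rotor axis) and is no higher. Moves with the plunger.
- index_plunger (a joint): Lift of the index plunger in m: 0 seated, grows as the knob is pulled straight up, 0.016 at its stop. The pin leaves the seat hole at 0.010. A spring pulls it down with about 6 N when seated and 10 N at the stop; let go, it snaps back to 0.
- pin_stand: White stand block fixed to the bench, 60 x 170 x 40 mm (x, y, z), origin at the centre of its underside. Three upright 10.5 mm through holes, 55 mm apart in a row along its y axis (y = -55, 0 and 55 mm); each holds one pin, hanging by its shoulder on the block's top.
- arrest_pin: Loose pin with the yellow handle, upright in any one of the stand's holes; 28 to 56 g. Origin at the centre of its lower tip, z up along it. Steel shaft 8 mm across, tip chamfered, 0 to 34 mm; shoulder flange 20 mm across, 34 to 38 mm; handle 16 mm across, 38 to 74 mm. In the stand its tip is 6 mm above the bench; fully home, the shoulder rests on the yellow ear, tip at 2 mm.
- arrest_pin_shoulder (a point): Centre of the underside of the arrest pin's shoulder flange, 34 mm above its tip on its axis.
- blue_pin: Same pin with a blue handle, in another hole of the stand; to be left alone. Origin at its lower tip.
- green_pin: Same pin with a green handle, in another hole of the stand; to be left alone. Origin at its lower tip.
- jar_blue: Blue-capped glass jar, 46 mm across and 62 mm tall, origin at the centre of its underside; to be left alone
- jar_green: Green-capped glass jar, 46 mm across and 62 mm tall, origin at the centre of its underside; to be left alone
- media_bottle: Glass bottle with an orange cap, 70 mm across and 100 mm tall, origin at the centre of its underside; to be left alone.
- beaker: Glass beaker, 70 mm across and 85 mm tall, origin at the centre of its underside; to be left alone.
- brush: Cleaning brush, 160 mm long, lying flat on the bench; to be left alone.

How it is judged:
By the outcome, as a careful person would: the job done as asked, in the order asked, and still so for the second after the job is handed in, while the arm keeps its last pose, push and grip.
It also fails if it takes over 48 s, if anything falls off the work surface, if the arm or the gripper's body presses on something with over 40 N, if the wrist force passes 120 N, or if a joint passes its speed limit or range.

### The arm

A 7-joint arm with a two-finger parallel gripper is mounted at the origin on the work surface. World frame = base frame: x ahead of the robot, y to its left, z up, the work surface at z = 0. Lengths are in m, angles in rad, forces in N, time in s.
With the tool pointing down it reaches from about 0.4 to 0.85 m from the base axis. Payload 4.5 kg.
Tool frame: the origin (TCP) lies between the finger pads; the fingertips stand 22 mm ahead of it and the grasp point (between the pads) lies 3 mm ahead of it; x points along the fingers, y is the direction in which the jaws open and shut, and the axes are right-handed (so a half turn about x gives the same grasp; the last joint's range is limited). The gripper opens to 88 mm and grips with 3 to 60 N. Pads are 18 mm wide; open, the fingers measure 123 mm over their backs; the gripper's body (75 mm by 187 mm) begins 45 mm behind the grasp point.
Start: joints at [-1.093, 0.689, -0.195, 1.565, 0.157, 0.902, -0.215], TCP at [0.268, 0.564, 0.261] pointing down, gripper open.
Joint ranges: [-3.01, 3.01], [-0.46, 2.08], [-1.47, 1.51], [0.13, 2.56], [-1, 4.14], [0.04, 2.09], [-2.66, 2.66]. Speed limits (rad/s): [2.57, 2.57, 3.14, 3.14, 3.14, 3.14, 3.14].

### API

Orientations are given as a 3x3 rotation matrix whose columns are the frame's x, y, z axes.
In Python, from station import ctrl gives the robot as it stands. The module is installed in compiled form; this text tells all that it offers.
- The arm moves only by the tool jog_arm, never from a script. Its argument "deltas" is a list of rows, each a list of 3 entries, a list of its own where there are three numbers: the finger opening in mm, from 0 to 88.1, then the shift along the tool's x, y, z in mm, then the turn, a rotation vector about the tool's x, y, z in rad. In form: [[claw, [dx, dy, dz], [rx, ry, rz]], ...]. A call has 1 to 5 rows; each row is the pose to reach, as a shift and turn from the pose measured when the call began, along the tool's axes at that moment; what a row does not reach only later rows make up. A row lasts 1/12 s, in which the tool goes at most 41.7 mm and 7.16 degrees, less where a joint would pass 70% of its speed; a pose out of reach is approached as far as the arm can. A call with a gripper value outside its range is refused whole. The fingers move at their own pace and stop on an object; "newtons" is the grip in N (left out, the last holds). Time passes only in rows, so rows that repeat a pose let the fingers close. It gives the time, the measured TCP pose, the force and the opening at its end, in the units of the state.
- ctrl.get_state(): the state, without advancing time (a new reading comes with each control period).
- ctrl.camera(name): name is "scene" or "top"; returns a dict with "img" (384x512x3 uint8, red, green, blue), "intrinsics" (3x3 intrinsics, pixels), "k1" (the pictures are not rectified: a ray, as slopes to the right and down, at radius r is drawn at 1 + k1 r^2 times it, then the intrinsics apply), "eye" and "orientation" of the camera in the world. Camera axes: x right, y down, z forward; pixel columns grow to the right and rows downward; lengths in m; the calibration is good to about 2 mm. A picture is of the moment at which its call begins. There is no depth.
- ctrl.sign_off(): hands the job in, once; it reports no verdict.
The state is a dict: "clock": time; "joint_positions": joint angles; "qd": joint speeds; "effort": joint torques, N m; "tcp_pos": TCP position; "tool_rot": TCP orientation; "ft_force": force on the tool from outside, world axes, zero at the start; "torque": the same for the moment, N m; "finger_gap": finger opening in m.
Only numpy, scipy, OpenCV 4.12 (cv2) and the standard library are available. Lean on these libraries where they do the work, as an engineer would, in place of code of your own. Each camera call takes 0.05 s, during which the arm holds its last target.

## Working session

There is one attempt and no reset: what is moved stays moved. The work goes in short steps, Python scripts to look and compute and a tool call to move; the robot and the scene stay as the last step left them, time stands still between calls to the robot, and variables do not carry over. Pictures are saved under pics/ and viewed, and the job is handed in when it is done.

Besides the shell and the picture viewer there is one more tool, called after "Emit:" as name([rows], argument=value, ...), one row to a line, values as JSON. jog_arm: Moves the arm, as the interface text tells. Its arguments: {"type":"object","properties":{"deltas":{"type":"array"},"newtons":{"type":"number"}},"required":["deltas"]}

```bash
mkdir -p pics; python3 - <<'E'
from station import ctrl
import cv2,json,numpy as np
s=ctrl.get_state(); print({k:np.round(v,4).tolist() for k,v in s.items()})
for n in("scene","top"):
    c=ctrl.camera(n); cv2.imwrite(f"pics/{n}0.png",c["img"][:,:,::-1]); print(n,c["intrinsics"],c["k1"],c["eye"],c["orientation"])
E
```

```text
{'clock': 0.0, 'joint_positions': [-1.0932, 0.69, -0.1945, 1.5663, 0.1573, 0.9025, -0.2151], 'qd': [-0.001, -0.0013, 0.0001, 0.0001, -0.0009, -0.0007, 0.0009], 'effort': [-0.0002, -52.7558, -1.2667, -15.3431, -0.0526, 0.0066, 0.0002], 'tcp_pos': [0.2681, 0.5639, 0.2599], 'tool_rot': [[-0.0007, 0.4293, 0.9032], [-0.0017, 0.9032, -0.4293], [-1.0, -0.0019, 0.0001]], 'ft_force': [-0.3062, -0.874, -0.5886], 'torque': [-0.0285, -0.0018, -0.0376], 'finger_gap': 0.0884}
scene [[424.26702537   0.         260.18222398]
 [  0.         424.26702537 196.65888665]
 [  0.           0.           1.        ]] -0.07323204193187192 [1.49609272 0.0792642  1.1297865 ] [[-0.10259243  0.7323102  -0.67319875]
 [ 0.99468854  0.08119777 -0.06325852]
 [ 0.00833738 -0.67611293 -0.73675084]]
top [[370.55150555   0.         255.2925921 ]
 [  0.         370.55150555 193.85985605]
 [  0.           0.           1.        ]] -0.051211982963859135 [ 0.36093042 -0.00184969  1.39769348] [[ 2.52691451e-05 -9.88536761e-01  1.50980366e-01]
 [-9.99925187e-01  1.82180479e-03  1.20955347e-02]
 [-1.22319374e-02 -1.50969377e-01 -9.88462760e-01]]
```

View pics/scene0.png

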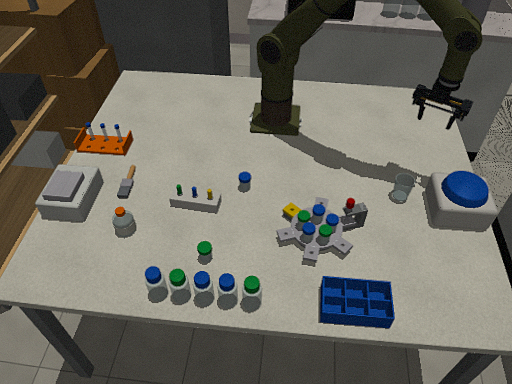

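View pics/top0.png

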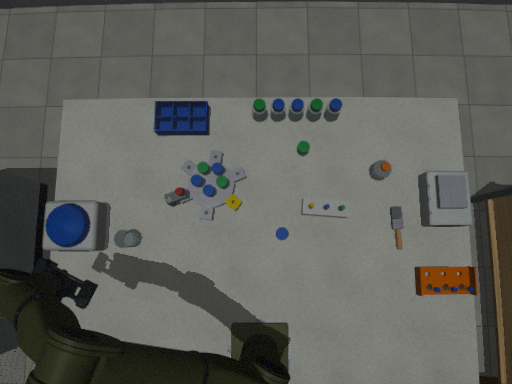

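The scene view shows the carousel near (318,228), with its yellow ear at (292,210), the red knob at (350,203) and the yellow pin at (210,193). In the top view the ear is at (233,202), the knob at (180,191) and the yellow pin at (311,205). Next I'll measure with masks and rays.

```bash
cat > h.py <<'E'
import numpy as np,cv2
from station import ctrl
def ray(c,u,v):
    K=np.asarray(c["intrinsics"]);
    p=cv2.undistortPoints(np.array([[[u,v]]],float),K,np.array([c["k1"],0,0,0.]))[0,0] 
    d=np.asarray(c["orientation"])@np.array([p[0],p[1],1]); return np.asarray(c["eye"]),d/np.linalg.norm(d)
def plane(c,u,v,z):
    e,d=ray(c,u,v); return e+d*(z-e[2])/d[2]
def two(c1,p1,c2,p2):
    e1,d1=ray(c1,*p1);e2,d2=ray(c2,*p2)
    A=np.stack([d1,-d2],1);t=np.linalg.lstsq(A,e2-e1,rcond=None)[0]
    a=e1+d1*t[0];b=e2+d2*t[1];return (a+b)/2,np.linalg.norm(a-b)
def proj(c,P):
    R=np.asarray(c["orientation"]);q=R.T@(np.asarray(P)-np.asarray(c["eye"]));
    x=q[:2]/q[2];x=x*(1+c["k1"]*(x@x));K=np.asarray(c["intrinsics"]);return K[:2,:2]@x+K[:2,2]
def blobs(c,lo,hi,roi):
    x0,y0,x1,y1=roi;h=cv2.cvtColor(c["img"],cv2.COLOR_RGB2HSV)[y0:y1,x0:x1]
    m=cv2.inRange(h,np.array(lo),np.array(hi));n,l,s,ce=cv2.connectedComponentsWithStats(m)
    return [(int(s[i,4]),np.round(ce[i]+[x0,y0],2).tolist(),(s[i,:4]+[x0,y0,0,0]).tolist()) for i in range(1,n) if s[i,4]>=3]
E
python3 - <<'E'
from h import *
S=ctrl.camera("scene");T=ctrl.camera("top")
Y=([20,120,80],[33,255,255]);R=([0,150,60],[8,255,255]);B=([100,120,60],[125,255,255]);G=([50,100,40],[80,255,255])
for n,c,r1,r2 in(("S",S,(165,175,230,220),(270,190,370,260)),("T",T,(298,195,352,220),(160,145,250,225))):
    print(n,"pins Y",blobs(c,*Y,r1),"B",blobs(c,*B,r1),"G",blobs(c,*G,r1)); print(" ear",blobs(c,*Y,r2),"knob",blobs(c,*R,r2))
    for k,r in enumerate((r1,r2)):
        im=c["img"][r[1]:r[3],r[0]:r[2],::-1]; f=min(800//im.shape[1],600//im.shape[0]);cv2.imwrite(f"pics/z{n}{k}.png",cv2.resize(im,None,fx=f,fy=f,interpolation=cv2.INTER_CUBIC))
E
```

```text
S pins Y [(28, [209.43, 192.5], [207, 189, 5, 9])] B [(24, [193.79, 190.38], [192, 187, 5, 9])] G [(33, [178.88, 188.97], [177, 185, 5, 9])]
 ear [(151, [291.13, 209.19], [283, 202, 18, 16])] knob [(60, [350.35, 202.63], [347, 198, 8, 11])]
T pins Y [(14, [311.36, 204.79], [310, 203, 4, 5])] B [(11, [326.64, 206.09], [325, 205, 4, 3])] G [(13, [341.92, 207.38], [340, 206, 5, 4])]
 ear [(150, [233.09, 201.6], [225, 194, 17, 16])] knob [(33, [178.36, 191.18], [175, 188, 7, 7])]
```

View pics/zS1.png

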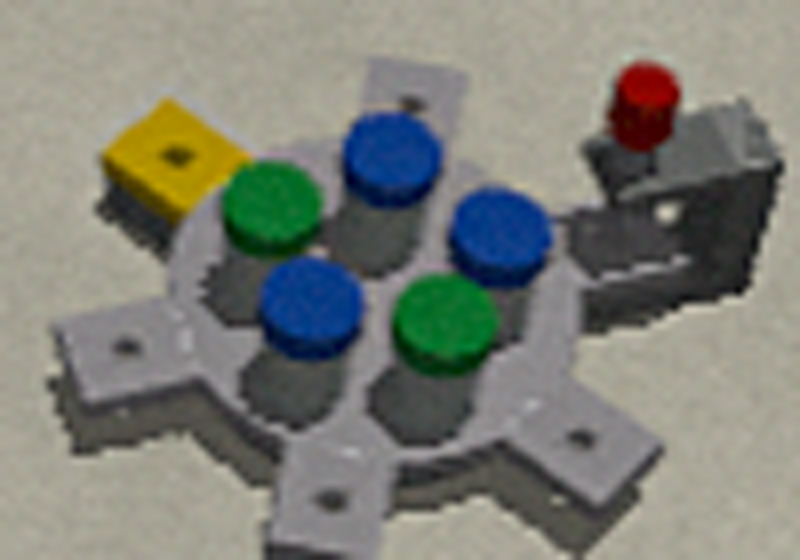

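View pics/zT1.png

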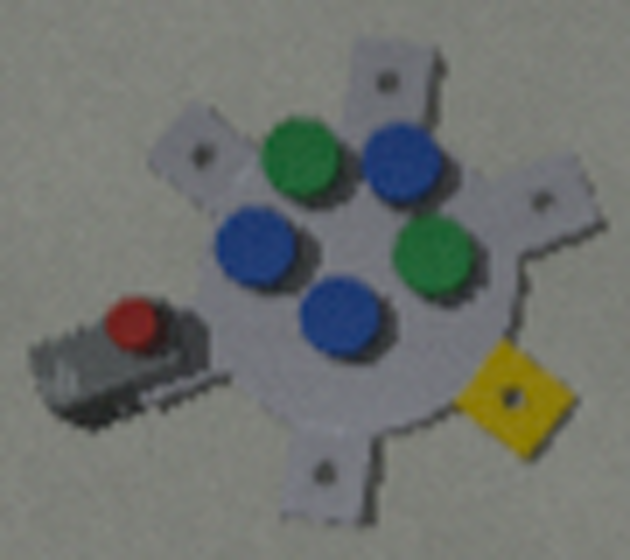

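View pics/zT0.png

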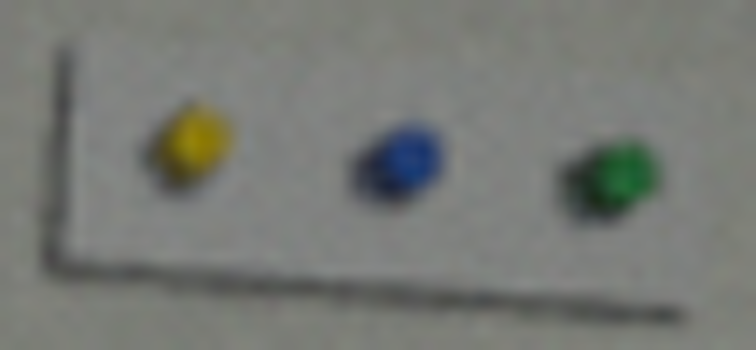

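View pics/zS0.png

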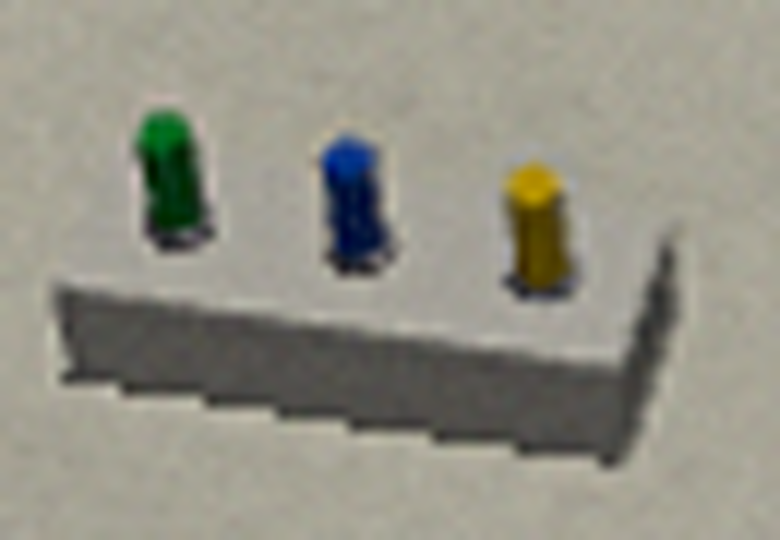

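The crops show five clear ear holes (the sixth is under the bracket) and the pins in the order green, blue, yellow. I'll fit the carousel from the holes (radius 107 mm, 60° apart), and the stand from the three pin tops and both views.

```bash
cat > m.py <<'E'
from h import *
from scipy.optimize import least_squares
S=ctrl.camera("scene");T=ctrl.camera("top")
def dark(c,u,v,w=3):
    for _ in range(3):
        g=c["img"].astype(float).max(2);u0,v0=int(round(u)),int(round(v))
        a=g[v0-w:v0+w+1,u0-w:u0+w+1];wt=np.clip(np.median(a)*0.88-a,0,None)
        yy,xx=np.mgrid[v0-w:v0+w+1,u0-w:u0+w+1];u,v=(wt*xx).sum()/wt.sum(),(wt*yy).sum()/wt.sum()
    return u,v
# ears in crop px: ids k = angle -125+60k
sc={'S':[(178,155),(127,345),(332,500),(582,438),None,(412,103)],'T':[(513,397),(542,200),(387,82),(202,155),None,(323,472)]}
off={'S':(270,190,8),'T':(160,145,7)}
res={}
for n,c in(("S",S),("T",T)):
    o=off[n];P={}
    for k,p in enumerate(sc[n]):
        if p: 
            q=dark(c,o[0]+p[0]/o[2]-.5,o[1]+p[1]/o[2]-.5);P[k]=plane(c,*q,.036)[:2]
    th=np.radians(-125.03)
    f=lambda x,ks=list(P):np.concatenate([x[:2]+.107*np.array([np.cos(th+x[2]+k*np.pi/3),np.sin(th+x[2]+k*np.pi/3)])-P[k] for k in ks])
    best=min((least_squares(f,[.6,.1,a]) for a in np.arange(-3,3,1)),key=lambda r:r.cost)
    x=best.x;res[n]=x;print(n,"centre,yaw",x[:2].round(4),np.degrees(x[2]).round(2),"resid mm",(best.fun*1000).round(1).tolist())
    w=lambda a,b:x[:2]+np.array([[np.cos(x[2]),-np.sin(x[2])],[np.sin(x[2]),np.cos(x[2])]])@[a,b]
    print("  arrest",w(-.0614,-.0876).round(4),"direct",P[0].round(4),"plunger",w(-.0452,.097).round(4))
print("knob 2view",two(S,(350.35,202.63),T,(178.36,191.18)))
for n,a,b in(("Y",(209.43,192.5),(311.36,204.79)),("B",(193.79,190.38),(326.64,206.09)),("G",(178.88,188.97),(341.92,207.38))):
    print(n,two(S,a,T,b), "Splane.062",plane(S,*a,.062)[:2].round(4),"Tplane.075",plane(T,*b,.075)[:2].round(4))
E
python3 m.py
```

```text
S centre,yaw [0.6076 0.1827] -2.96 resid mm [-0.6, 0.3, 0.7, -0.2, -0.2, -0.2, 0.1, 0.3, -0.0, -0.1]
  arrest [0.5418 0.0984] direct [0.5423 0.0981] plunger [0.5675 0.2819]
T centre,yaw [0.6069 0.1827] -2.91 resid mm [-0.1, -0.7, -0.4, -0.0, -0.0, 0.4, 0.2, 0.1, 0.2, 0.2]
  arrest [0.5411 0.0984] direct [0.5412 0.099 ] plunger [0.5667 0.2819]
knob 2view (array([0.56626753, 0.28346399, 0.11890148]), np.float64(0.0010631247676103257))
Y (array([ 0.52391015, -0.18783014,  0.06592726]), np.float64(0.0010997670354290134)) Splane.062 [ 0.5203 -0.1883] Tplane.075 [ 0.5229 -0.1871]
B (array([ 0.51918983, -0.2434042 ,  0.06506683]), np.float64(0.000659417159510423)) Splane.062 [ 0.5164 -0.244 ] Tplane.075 [ 0.5181 -0.2419]
G (array([ 0.51467435, -0.29858752,  0.06124755]), np.float64(0.002476621391308053)) Splane.062 [ 0.5155 -0.297 ] Tplane.075 [ 0.5133 -0.2968]
```

```bash
cat >> h.py <<'E'
from scipy.spatial.transform import Rotation as Ro
def delta(p,yaw):
    s=ctrl.get_state();R0=np.asarray(s["tool_rot"]);a=np.radians(yaw);y=np.array([np.cos(a),np.sin(a),0]);x=np.array([0,0,-1.]);R=np.stack([x,y,np.cross(x,y)],1)
    d=R0.T@(np.asarray(p)-s["tcp_pos"])*1000;r=Ro.from_matrix(R0.T@R).as_rotvec()
    print("t",round(s["clock"],2),"tcp",np.round(s["tcp_pos"],4),"gap",round(s["finger_gap"],4),"F",np.round(s["ft_force"],1),"M",np.round(s["torque"],2),"q7",np.round(s["joint_positions"][6],2),"qd",np.abs(s["qd"]).max().round(3));print("d",d.round(1),"r",r.round(3))
E
python3 - <<'E'
from h import *
S=ctrl.camera("scene");T=ctrl.camera("top")
print(plane(S,208.9,189.75,.08),plane(T,312.1,204.4,.08))
# top camera: disc centroids by bright yellow
for c,r in((S,(200,182,220,202)),(T,(303,197,320,212))):
    h=cv2.cvtColor(c["img"],cv2.COLOR_RGB2HSV);x0,y0,x1,y1=r
    print(h[y0:y1,x0:x1,1].astype(int)[::1] if 0 else blobs(c,[20,120,150],[33,255,255],r),blobs(c,[20,100,100],[33,255,255],r))
delta([.522,-.1875,.26],-38)
E
```

```text
[ 0.52433174 -0.18789114  0.08      ] [ 0.52365584 -0.1890931   0.08      ]
[(11, [209.0, 190.0], [207, 189, 5, 3])] [(13, [208.85, 189.92], [207, 188, 5, 4])]
[] [(14, [311.71, 204.5], [310, 203, 4, 4])]
t 0.4 tcp [0.2683 0.5644 0.2606] gap 0.0881 F [-0.3  0.3 -0.3] M [-0.03 -0.08  0.02] q7 -0.22 qd 0.002
d [   0.7 -570.2  552. ] r [1.79 0.   0.  ]
```

Emit:
jog_arm([
  [50,[0,-35,32],[0.11,0,0]],
  [50,[0,-70,66],[0.22,0,0]],
  [50,[0,-105,100],[0.34,0,0]],
  [50,[0,-135,128],[0.45,0,0]],
  [50,[0,-165,156],[0.56,0,0]],
])

```text
clock: 0.82
tcp_pos: [0.333, 0.3646, 0.2609]
tool_rot: [[0.0, 0.846, 0.533], [0.0, 0.533, -0.846], [-1.0, 0.001, 0.0]]
ft_force: [1.6, 0.3, -0.5]
finger_gap: 0.057
```

```bash
python3 -c "
from h import *
delta([.5235,-.188,.26],-38)"
```

```text
t 0.82 tcp [0.333  0.3646 0.2609] gap 0.057 F [ 1.6  0.3 -0.5] M [-0.05 -0.05 -0.04] q7 -0.41 qd 0.73
d [   0.8 -133.2  569.1] r [ 1.225 -0.    -0.   ]
```

Emit:
jog_arm([
  [50,[0,-9,40],[0.11,0,0]],
  [50,[0,-18,80],[0.22,0,0]],
  [50,[0,-27,120],[0.34,0,0]],
  [50,[0,-37,160],[0.45,0,0]],
  [50,[0,-46,200],[0.56,0,0]],
])

```text
clock: 1.23
tcp_pos: [0.4009, 0.169, 0.2612]
tool_rot: [[0.001, 1.0, -0.003], [0.001, -0.003, -1.0], [-1.0, 0.001, -0.001]]
ft_force: [1.3, -0.1, -1.0]
finger_gap: 0.0501
```

```bash
python3 -c "
from h import *
delta([.5235,-.188,.26],-38)"
```

```text
t 1.23 tcp [0.4009 0.169  0.2612] gap 0.0501 F [ 1.3 -0.1 -1. ] M [-0.05  0.01 -0.01] q7 -0.43 qd 0.892
d [  1.1 123.8 356.6] r [ 0.66  -0.001 -0.001]
```

Emit:
jog_arm([
  [50,[0,14,38],[0.11,0,0]],
  [50,[0,28,78],[0.22,0,0]],
  [50,[0,42,118],[0.34,0,0]],
  [50,[0,56,158],[0.45,0,0]],
  [50,[0,70,198],[0.56,0,0]],
])

```text
clock: 1.65
tcp_pos: [0.4696, -0.0279, 0.2614]
tool_rot: [[0.002, 0.843, -0.538], [0.001, -0.538, -0.843], [-1.0, 0.001, -0.002]]
ft_force: [0.6, 0.7, -0.0]
finger_gap: 0.0498
```

```bash
python3 -c "
from h import *
delta([.5235,-.188,.2],-38)"
```

```text
t 1.65 tcp [ 0.4696 -0.0279  0.2614] gap 0.0498 F [ 0.6  0.7 -0. ] M [ 0.01  0.04 -0.02] q7 -0.41 qd 0.855
d [ 61.4 131.6 106. ] r [ 0.095 -0.002 -0.001]
```

Emit:
jog_arm([
  [50,[15,30,24],[0.05,0,0]],
  [50,[35,60,48],[0.095,0,0]],
  [50,[60,90,72],[0.095,0,0]],
  [50,[85,115,92],[0.095,0,0]],
  [50,[101,131.6,106],[0.095,0,0]],
])

```text
clock: 2.07
tcp_pos: [0.5241, -0.1909, 0.1589]
tool_rot: [[0.002, 0.787, -0.617], [0.0, -0.617, -0.787], [-1.0, 0.002, -0.002]]
ft_force: [-0.1, 0.1, 0.0]
finger_gap: 0.05
```

Emit:
jog_arm([
  [50,[0,0,0],[0,0,0]],
  [50,[0,0,0],[0,0,0]],
])

```text
clock: 2.23
tcp_pos: [0.5233, -0.1927, 0.1577]
tool_rot: [[0.0, 0.785, -0.62], [-0.0, -0.62, -0.785], [-1.0, 0.0, -0.0]]
ft_force: [0.2, 0.8, 0.8]
finger_gap: 0.0501
```

```bash
python3 -c "
from h import *
delta([.5235,-.188,.071],-38)
for n in('scene','top'):
    c=ctrl.camera(n);q=proj(c,[.5235,-.188,.1]).astype(int);im=c['img'][q[1]-35:q[1]+35,q[0]-45:q[0]+45,::-1]
    cv2.imwrite(f'pics/a_{n}.png',cv2.resize(im,None,fx=8,fy=8,interpolation=cv2.INTER_CUBIC));print(q)
"
```

```text
t 2.23 tcp [ 0.5233 -0.1927  0.1577] gap 0.0501 F [0.2 0.8 0.8] M [-0.02  0.13  0.05] q7 -0.19 qd 0.054
d [86.7 -2.8 -3.8] r [-0.006 -0.    -0.   ]
[208 185]
[312 203]
```

View pics/a_scene.png

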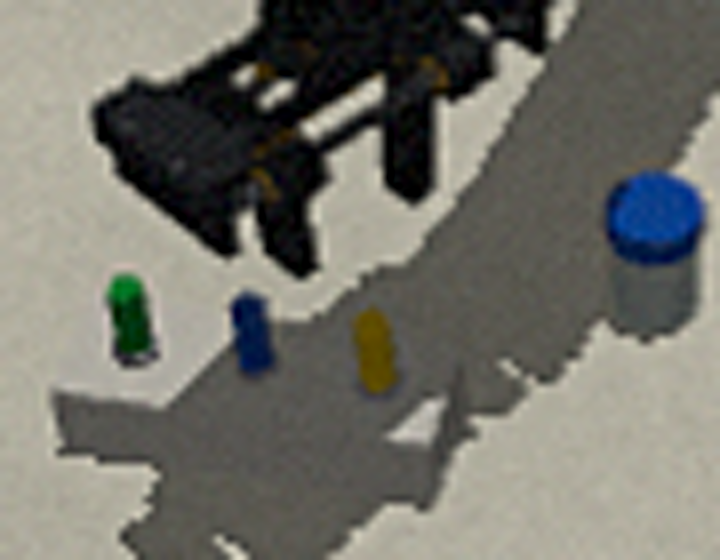

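View pics/a_top.png

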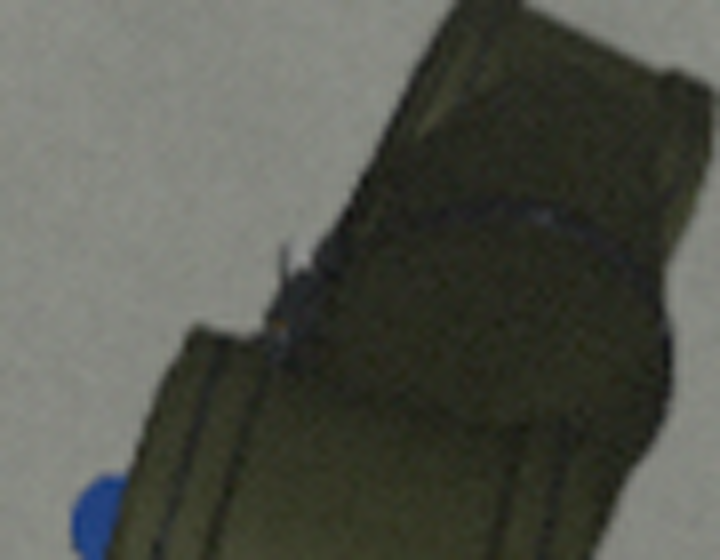

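The scene view shows the open fingers straddling the yellow pin's line, with tips near crop (300,275) and (415,200). The top view is blocked by the arm. I'll check the fingertip midpoint against the calibration.

```bash
python3 -c "
from h import *
c=ctrl.camera('scene');s=ctrl.get_state();p=np.array(s['tcp_pos']);y=np.array(s['tool_rot'])[:,1]
for g in(-.034,-.025,0,.025,.034):print(g,((proj(c,p+y*g-[0,0,.022])-[163,150]+.5)*8).round(0))
delta([.5235,-.188,.071],-38)
"
```

```text
-0.034 [418. 185.]
-0.025 [402. 196.]
0 [357. 226.]
0.025 [311. 257.]
0.034 [295. 268.]
t 2.38 tcp [ 0.5244 -0.189   0.1596] gap 0.0497 F [-0.2 -0.1 -0.1] M [-0.07  0.09  0.01] q7 -0.19 qd 0.013
d [88.6 -1.5 -0. ] r [ 0.    -0.003 -0.002]
```

Emit:
jog_arm([
  [45,[25,-1.5,0],[0,0,0]],
  [45,[50,-1.5,0],[0,0,0]],
  [45,[70,-1.5,0],[0,0,0]],
  [45,[82,-1.5,0],[0,0,0]],
  [45,[88,-1.5,0],[0,0,0]],
])

```text
clock: 2.8
tcp_pos: [0.5234, -0.1862, 0.0711]
tool_rot: [[0.002, 0.79, -0.614], [0.003, -0.614, -0.79], [-1.0, 0.0, -0.003]]
ft_force: [-0.1, 0.7, -0.3]
finger_gap: 0.0451
```

Emit:
jog_arm([
  [45,[0,0,0],[0,0,0]],
  [45,[0,0,0],[0,0,0]],
])

```text
clock: 2.97
tcp_pos: [0.5239, -0.1855, 0.0718]
tool_rot: [[0.003, 0.79, -0.613], [0.003, -0.613, -0.79], [-1.0, 0.001, -0.004]]
ft_force: [0.1, 0.1, 0.6]
finger_gap: 0.0448
```

```bash
python3 -c "
from h import *
delta([.5235,-.188,.071],-38)
c=ctrl.camera('scene');q=proj(c,[.5235,-.188,.1]).astype(int);im=c['img'][q[1]-35:q[1]+35,q[0]-45:q[0]+45,::-1]
cv2.imwrite(f'pics/b_scene.png',cv2.resize(im,None,fx=8,fy=8,interpolation=cv2.INTER_CUBIC))
delta([.5235,-.188,.071],-38)
"
```

```text
t 2.97 tcp [ 0.5239 -0.1855  0.0718] gap 0.0448 F [0.1 0.1 0.6] M [ 0.01  0.12 -0.02] q7 -0.17 qd 0.014
d [0.8 1.2 2.2] r [ 0.004 -0.004 -0.001]
t 3.02 tcp [ 0.5241 -0.1859  0.0722] gap 0.0448 F [ 0.1  0.6 -0.8] M [-0.01  0.06  0.01] q7 -0.17 qd 0.008
d [1.1 0.8 2.1] r [ 0.003 -0.004 -0.002]
```

View pics/b_scene.png

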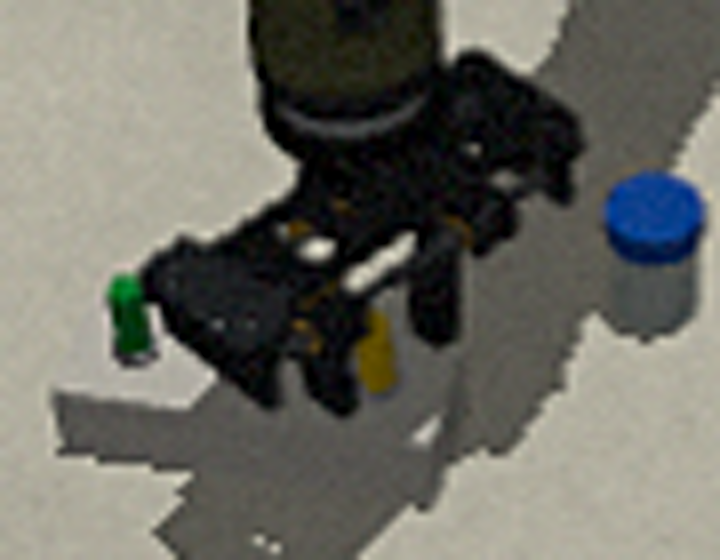

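The fingers straddle the yellow handle, tips at crop (345,410) and (437,340), and the blue pin isn't touched. I'll make a small correction and then close.

Emit:
jog_arm([
  [30,[0,0.5,2],[0,0,0]],
  [20,[0,0.5,2],[0,0,0]],
  [10,[0,0.5,2],[0,0,0]],
  [5,[0,0.5,2],[0,0,0]],
  [5,[0,0.5,2],[0,0,0]],
], newtons=12)

```text
clock: 3.43
tcp_pos: [0.5236, -0.188, 0.0725]
tool_rot: [[0.005, 0.79, -0.613], [0.002, -0.613, -0.79], [-1.0, 0.003, -0.004]]
ft_force: [-1.0, 0.4, 0.4]
finger_gap: 0.0154
```

Emit:
jog_arm([
  [5,[0,0,0],[0,0,0]],
  [5,[0,0,0],[0,0,0]],
  [5,[0,0,0],[0,0,0]],
], newtons=30)

```text
clock: 3.68
tcp_pos: [0.5237, -0.1881, 0.0725]
tool_rot: [[0.005, 0.79, -0.613], [0.002, -0.613, -0.79], [-1.0, 0.003, -0.004]]
ft_force: [-0.0, -0.6, -0.8]
finger_gap: 0.0147
```

```bash
python3 -c "
from h import *
delta([.5235,-.188,.071],-38)
"
```

```text
t 3.68 tcp [ 0.5237 -0.1881  0.0725] gap 0.0147 F [-0.  -0.6 -0.8] M [-0.09  0.09 -0.06] q7 -0.16 qd 0.001
d [ 1.5 -0.2  0. ] r [ 0.003 -0.004 -0.003]
```

Emit:
jog_arm([
  [5,[-10,0,0],[0,0,0]],
  [5,[-25,0,0],[0,0,0]],
  [5,[-50,0,0],[0,0,0]],
  [5,[-80,0,0],[0,0,0]],
  [5,[-100,0,0],[0,-0.004,-0.003]],
])

```text
clock: 4.1
tcp_pos: [0.523, -0.1886, 0.1751]
tool_rot: [[0.001, 0.789, -0.614], [0.0, -0.614, -0.789], [-1.0, 0.001, -0.001]]
ft_force: [0.6, -0.6, -0.5]
finger_gap: 0.0148
```

```bash
python3 -c "
from h import *
delta([.5415,.0984,.172],-38)
c=ctrl.camera('scene');im=c['img'][140:220,150:250,::-1]
cv2.imwrite(f'pics/c_scene.png',cv2.resize(im,None,fx=7,fy=7,interpolation=cv2.INTER_CUBIC))
"
```

```text
t 4.1 tcp [ 0.523  -0.1886  0.1751] gap 0.0148 F [ 0.6 -0.6 -0.5] M [-0.02  0.08 -0.05] q7 -0.19 qd 0.598
d [   3.1 -161.6 -237.9] r [ 0.002 -0.001 -0.001]
```

View pics/c_scene.png

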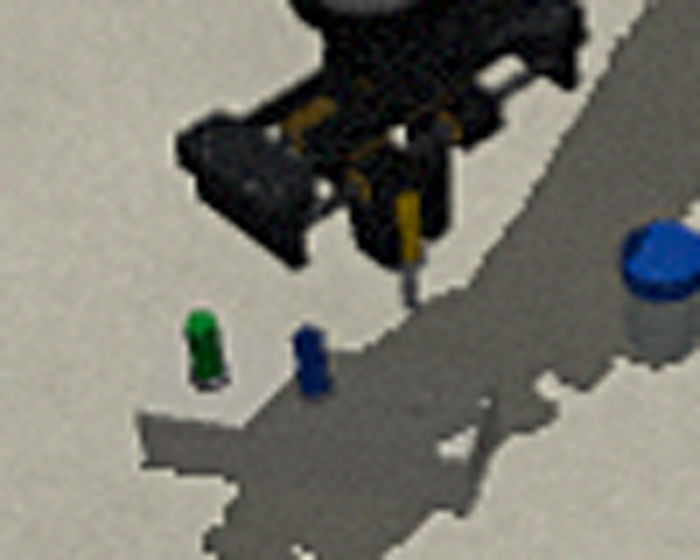

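The pin is held upright in the fingers, shaft at crop (410,285), and the blue and green pins are undisturbed. Moving over the ear.

Emit:
jog_arm([
  [5,[0,-22,-32],[0,0,0]],
  [5,[0,-45,-66],[0,0,0]],
  [5,[0,-68,-100],[0,0,0]],
  [5,[0,-91,-134],[0,0,0]],
  [5,[0,-114,-168],[0,0,0]],
])

```text
clock: 4.57
tcp_pos: [0.5376, 0.0154, 0.1782]
tool_rot: [[0.006, 0.789, -0.614], [-0.001, -0.614, -0.789], [-1.0, 0.006, -0.003]]
ft_force: [1.0, -0.3, -1.0]
finger_gap: 0.0148
```

```bash
python3 -c "
from h import *
delta([.5415,.0984,.172],-38)"
```

```text
t 4.57 tcp [0.5376 0.0154 0.1782] gap 0.0148 F [ 1.  -0.3 -1. ] M [-0.01  0.1   0.04] q7 -0.49 qd 1.005
d [  6.1 -47.9 -67.9] r [ 0.002 -0.003 -0.006]
```

Emit:
jog_arm([
  [5,[2,-20,-28],[0,0,0]],
  [5,[4,-38,-54],[0,-0.003,-0.006]],
  [5,[6,-48,-68],[0,-0.003,-0.006]],
  [5,[6,-48,-68],[0,-0.003,-0.006]],
  [5,[6,-48,-68],[0,-0.003,-0.006]],
])

```text
clock: 4.98
tcp_pos: [0.541, 0.0994, 0.172]
tool_rot: [[-0.001, 0.791, -0.612], [-0.0, -0.612, -0.791], [-1.0, -0.001, 0.001]]
ft_force: [-0.8, -1.6, -1.0]
finger_gap: 0.0151
```

```bash
python3 -c "
from h import *
delta([.5415,.0984,.172],-38)
for n in('scene','top'):
    c=ctrl.camera(n);q=proj(c,[.5415,.0984,.08]).astype(int);im=c['img'][q[1]-35:q[1]+35,q[0]-45:q[0]+45,::-1]
    cv2.imwrite(f'pics/d_{n}.png',cv2.resize(im,None,fx=8,fy=8,interpolation=cv2.INTER_CUBIC));print(q)
delta([.5415,.0984,.172],-38)
"
```

```text
t 4.98 tcp [0.541  0.0994 0.172 ] gap 0.0151 F [-0.8 -1.6 -1. ] M [-0.06  0.09 -0.02] q7 -0.62 qd 0.047
d [0.  1.  0.5] r [0.005 0.001 0.001]
[292 200]
[231 199]
t 5.08 tcp [0.5413 0.0966 0.1723] gap 0.0147 F [ 0.6  0.4 -0.6] M [-0.05  0.11 -0.02] q7 -0.62 qd 0.017
d [ 0.3 -1.  -1.5] r [ 0.     0.001 -0.   ]
```

View pics/d_scene.png

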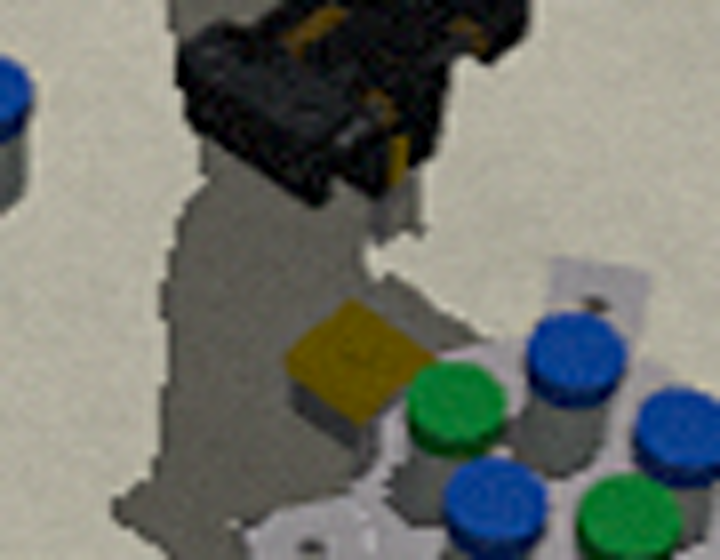

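View pics/d_top.png

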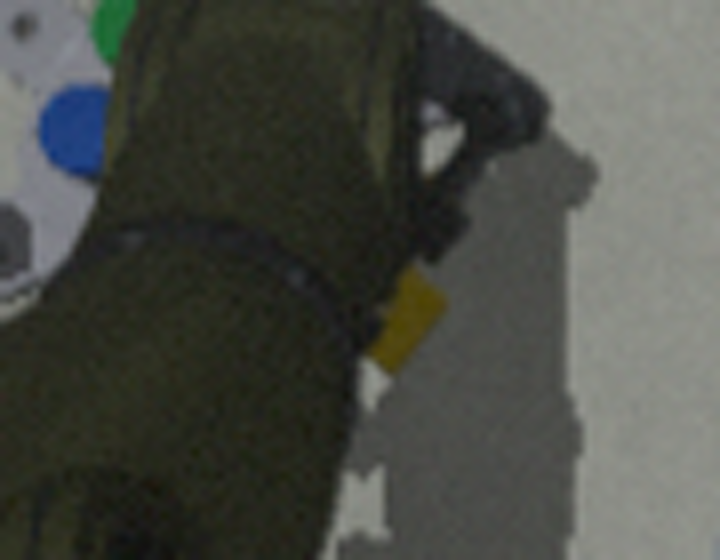

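The pin tip (crop 395,235 in the scene) hangs above the yellow ear, whose hole is at crop (358,352). The arm mostly hides the top view. I'll lower the pin to just above the hole and compare.

Emit:
jog_arm([
  [5,[15,-1,-1.5],[0,0,0]],
  [5,[30,-1,-1.5],[0,0,0]],
  [5,[45,-1,-1.5],[0,0,0]],
  [5,[56,-1,-1.5],[0,0,0]],
  [5,[60,-1,-1.5],[0,0,0]],
])

```text
clock: 5.5
tcp_pos: [0.5406, 0.0963, 0.111]
tool_rot: [[-0.003, 0.786, -0.618], [-0.003, -0.618, -0.786], [-1.0, -0.001, 0.004]]
ft_force: [0.6, 0.4, 0.0]
finger_gap: 0.0147
```

Emit:
jog_arm([
  [5,[0,0,0],[0,0,0]],
  [5,[0,0,0],[0,0,0]],
])

```text
clock: 5.67
tcp_pos: [0.5407, 0.0951, 0.1112]
tool_rot: [[-0.003, 0.785, -0.619], [-0.003, -0.619, -0.785], [-1.0, -0.001, 0.005]]
ft_force: [-0.2, 0.4, -0.5]
finger_gap: 0.0151
```

```bash
python3 -c "
from h import *
delta([.5415,.0984,.1125],-38)
for n in('scene','top'):
    c=ctrl.camera(n);q=proj(c,[.5415,.0984,.06]).astype(int);im=c['img'][q[1]-22:q[1]+22,q[0]-30:q[0]+30,::-1]
    cv2.imwrite(f'pics/e_{n}.png',cv2.resize(im,None,fx=12,fy=12,interpolation=cv2.INTER_CUBIC));print(q)
    p=np.array(ctrl.get_state()['tcp_pos'])
    for P in([.5415,.0984,.036],p-[0,0,.0665],p-[0,0,.0325]):print(((proj(c,P)-q+[30,22]+.5)*12).round())
delta([.5415,.0984,.1125],-38)
"
```

```text
t 5.67 tcp [0.5407 0.0951 0.1112] gap 0.0151 F [-0.2  0.4 -0.5] M [-0.07  0.1   0.  ] q7 -0.59 qd 0.014
d [-1.3 -1.4 -3.1] r [-0.005  0.005  0.001]
[292 204]
[363. 330.]
[355. 307.]
[363. 226.]
[232 200]
[375. 284.]
[381. 282.]
[373. 267.]
t 5.77 tcp [0.5412 0.0959 0.1117] gap 0.0147 F [ 0.5  0.  -0.2] M [-0.04  0.13  0.01] q7 -0.59 qd 0.007
d [-0.8 -1.3 -2.2] r [-0.004  0.003 -0.   ]
```

View pics/e_scene.png

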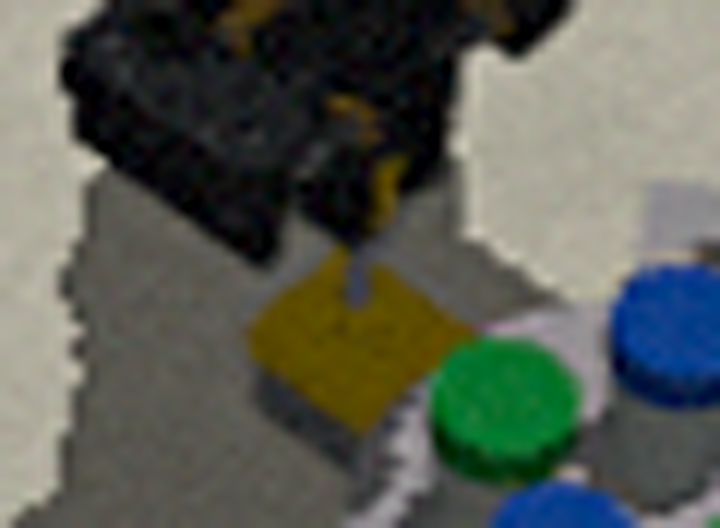

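View pics/e_top.png

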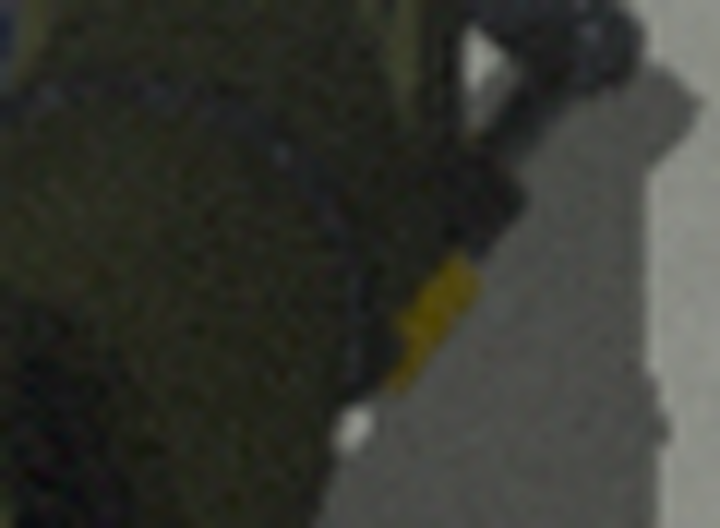

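The shaft tip shows at crop (358,303), 3–4 crop px (about 1 mm) from the predicted (355,307), so the grasp matches the model. I'll correct the 2.5 mm offset and lower it into the mouth.

Emit:
jog_arm([
  [5,[0,-1.3,-2.4],[-0.004,0.003,0]],
  [5,[0,-1.3,-2.4],[-0.004,0.003,0]],
  [5,[0,-1.3,-2.4],[-0.004,0.003,0]],
  [5,[0,-1.3,-2.4],[-0.004,0.003,0]],
])

```text
clock: 6.1
tcp_pos: [0.5417, 0.0988, 0.112]
tool_rot: [[0.0, 0.789, -0.615], [-0.0, -0.615, -0.789], [-1.0, 0.0, -0.0]]
ft_force: [0.1, -0.6, -0.9]
finger_gap: 0.0152
```

```bash
python3 -c "
from h import *
delta([.5415,.0984,.1125],-38)"
```

```text
t 6.1 tcp [0.5417 0.0988 0.112 ] gap 0.0152 F [ 0.1 -0.6 -0.9] M [-0.03  0.09  0.02] q7 -0.59 qd 0.003
d [-0.5  0.   0.4] r [ 0.001 -0.    -0.   ]
```

Emit:
jog_arm([
  [5,[4,0,0.2],[0,0,0]],
  [5,[7,0,0.2],[0,0,0]],
  [5,[9,0,0.2],[0,0,0]],
  [5,[11,0,0.2],[0,0,0]],
  [5,[13,0,0.2],[0,0,0]],
])

```text
clock: 6.52
tcp_pos: [0.5415, 0.0986, 0.0986]
tool_rot: [[0.0, 0.789, -0.615], [-0.0, -0.615, -0.789], [-1.0, 0.0, 0.0]]
ft_force: [0.0, -0.0, -0.8]
finger_gap: 0.0149
```

```bash
python3 -c "
from h import *
delta([.5415,.0984,.0685],-38)"
```

```text
t 6.52 tcp [0.5415 0.0986 0.0986] gap 0.0149 F [ 0.  -0.  -0.8] M [-0.07  0.07 -0.08] q7 -0.59 qd 0.049
d [30.1  0.1  0.1] r [ 0.001  0.    -0.   ]
```

No contact force with the tip about 4 mm into the mouth. Continuing down.

Emit:
jog_arm([
  [5,[4,0,0],[0,0,0]],
  [5,[8,0,0],[0,0,0]],
  [5,[12,0,0],[0,0,0]],
  [5,[15,0,0],[0,0,0]],
  [5,[18,0,0],[0,0,0]],
])

```text
clock: 6.93
tcp_pos: [0.5414, 0.0985, 0.0801]
tool_rot: [[-0.0, 0.788, -0.615], [-0.0, -0.615, -0.788], [-1.0, -0.0, 0.0]]
ft_force: [-0.7, 0.4, -0.3]
finger_gap: 0.0149
```

```bash
python3 -c "
from h import *
delta([.5415,.0984,.0685],-38)"
```

```text
t 6.93 tcp [0.5414 0.0985 0.0801] gap 0.0149 F [-0.7  0.4 -0.3] M [-0.05  0.16  0.03] q7 -0.58 qd 0.072
d [11.6  0.1  0.1] r [0.001 0.    0.   ]
```

Emit:
jog_arm([
  [5,[4,0,0],[0,0,0]],
  [5,[7,0,0],[0,0,0]],
  [5,[9,0,0],[0,0,0]],
  [5,[10.5,0,0],[0,0,0]],
  [5,[11.5,0,0],[0,0,0]],
])

```text
clock: 7.35
tcp_pos: [0.5414, 0.0985, 0.0685]
tool_rot: [[-0.0, 0.788, -0.615], [-0.0, -0.615, -0.788], [-1.0, -0.0, 0.0]]
ft_force: [0.1, -0.4, 1.7]
finger_gap: 0.0152
```

```bash
python3 -c "
from h import *
delta([.5415,.0984,.0685],-38)"
```

```text
t 7.35 tcp [0.5414 0.0985 0.0685] gap 0.0152 F [ 0.1 -0.4  1.7] M [-0.04  0.16  0.02] q7 -0.58 qd 0.017
d [-0.   0.1  0. ] r [0.001 0.    0.   ]
```

Force is just starting at +1.7 N, right at the expected depth. A small press to confirm it is seated.

Emit:
jog_arm([
  [5,[0.7,0,0],[0,0,0]],
  [5,[1.2,0,0],[0,0,0]],
  [5,[1.2,0,0],[0,0,0]],
])

```text
clock: 7.6
tcp_pos: [0.5415, 0.0985, 0.0683]
tool_rot: [[0.0, 0.788, -0.615], [0.0, -0.615, -0.788], [-1.0, -0.0, -0.0]]
ft_force: [-1.8, -0.5, 8.1]
finger_gap: 0.0147
```

```bash
python3 -c "
from h import *
delta([.5415,.0984,.0685],-38)"
```

```text
t 7.6 tcp [0.5415 0.0985 0.0683] gap 0.0147 F [-1.8 -0.5  8.1] M [-0.05  0.55  0.02] q7 -0.58 qd 0.004
d [-0.2  0.1  0. ] r [ 0.001 -0.     0.   ]
```

Seated: depth stops at 68.3 mm with 8 N of reaction. Releasing.

Emit:
jog_arm([
  [20,[0,0,0],[0,0,0]],
  [36,[0,0,0],[0,0,0]],
  [36,[0,0,0],[0,0,0]],
  [36,[0,0,0],[0,0,0]],
])

```text
clock: 7.93
tcp_pos: [0.5415, 0.0985, 0.0683]
tool_rot: [[0.0, 0.788, -0.615], [0.0, -0.615, -0.788], [-1.0, 0.0, -0.0]]
ft_force: [-1.4, -0.0, -1.1]
finger_gap: 0.0357
```

Emit:
jog_arm([
  [36,[-10,0,0],[0,0,0]],
  [36,[-30,0,0],[0,0,0]],
  [36,[-60,0,0],[0,0,0]],
  [36,[-90,0,0],[0,0,0]],
  [40,[-115,0,0],[0,0,0]],
])

```text
clock: 8.35
tcp_pos: [0.5416, 0.0984, 0.1856]
tool_rot: [[0.001, 0.788, -0.615], [0.0, -0.615, -0.788], [-1.0, 0.001, -0.001]]
ft_force: [2.1, 0.1, 0.1]
finger_gap: 0.0394
```

```bash
python3 -c "
from h import *
delta([.567,.282,.185],-38)
for n in('scene','top'):
    c=ctrl.camera(n);q=proj(c,[.5415,.0984,.06]).astype(int);im=c['img'][q[1]-25:q[1]+35,q[0]-20:q[0]+70,::-1]
    cv2.imwrite(f'pics/f_{n}.png',cv2.resize(im,None,fx=8,fy=8,interpolation=cv2.INTER_CUBIC));print(q)
    print(((proj(c,[.5415,.0984,.076])-q+[20,25]+.5)*8).round(),((proj(c,[.5415,.0984,.038])-q+[20,25]+.5)*8).round())
"
```

```text
t 8.35 tcp [0.5416 0.0984 0.1856] gap 0.0394 F [2.1 0.1 0.1] M [0.01 0.07 0.01] q7 -0.62 qd 0.671
d [   0.7  -93.  -160.3] r [ 0.    -0.001 -0.001]
[292 204]
[168. 181.] [163. 241.]
[232 200]
[164. 202.] [170. 213.]
```

View pics/f_scene.png

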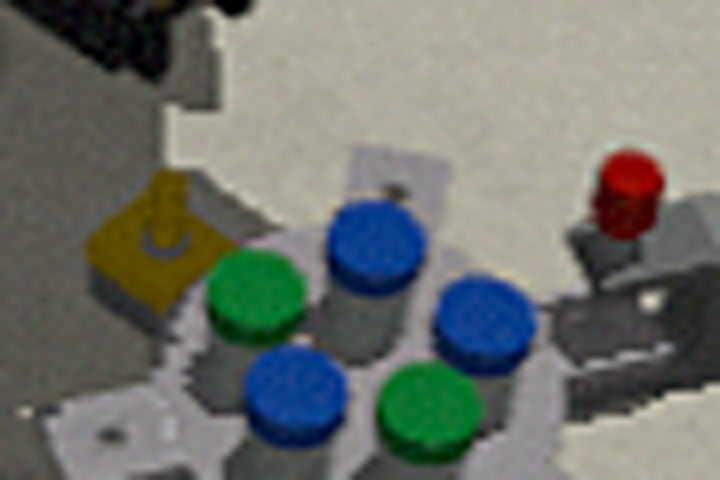

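The pin is home: handle top at crop (170,180) against the predicted (168,181), with the flange ring at (165,241) on the ear as predicted. The red knob is at (628,195). Moving over it.

Emit:
jog_arm([
  [50,[0,-18,-31],[0,0,0]],
  [50,[0,-38,-66],[0,0,0]],
  [50,[0,-58,-100],[0,0,0]],
  [50,[0,-78,-134],[0,0,0]],
  [50,[0,-91,-157],[0,0,0]],
])

```text
clock: 8.87
tcp_pos: [0.5677, 0.2836, 0.1873]
tool_rot: [[0.007, 0.791, -0.612], [0.004, -0.612, -0.791], [-1.0, 0.003, -0.007]]
ft_force: [0.1, 0.4, -0.7]
finger_gap: 0.05
```

```bash
python3 -c "
from h import *
delta([.567,.2825,.175],-38)"
```

```text
t 8.87 tcp [0.5677 0.2836 0.1873] gap 0.05 F [ 0.1  0.4 -0.7] M [-0.04  0.17 -0.07] q7 -0.89 qd 0.541
d [12.3  0.   1.4] r [ 0.005 -0.007 -0.003]
```

Emit:
jog_arm([
  [50,[10,0,1.4],[0,-0.007,-0.003]],
  [50,[12,0,1.4],[0,-0.007,-0.003]],
  [50,[12,0,1.4],[0,-0.007,-0.003]],
])

```text
clock: 9.12
tcp_pos: [0.5658, 0.2809, 0.1738]
tool_rot: [[-0.003, 0.79, -0.612], [-0.002, -0.612, -0.79], [-1.0, -0.001, 0.004]]
ft_force: [-0.8, -1.2, 0.4]
finger_gap: 0.0498
```

```bash
python3 -c "
from h import *
delta([.567,.2825,.121],-38)
for n in('scene','top'):
    c=ctrl.camera(n);q=proj(c,[.567,.2825,.13]).astype(int);im=c['img'][q[1]-30:q[1]+30,q[0]-40:q[0]+40,::-1]
    cv2.imwrite(f'pics/g_{n}.png',cv2.resize(im,None,fx=8,fy=8,interpolation=cv2.INTER_CUBIC));print(q)
"
```

```text
t 9.12 tcp [0.5658 0.2809 0.1738] gap 0.0498 F [-0.8 -1.2  0.4] M [-0.1   0.03  0.01] q7 -0.89 qd 0.032
d [52.8  0.  -2.2] r [0.004 0.004 0.001]
[350 200]
[178 190]
```

View pics/g_scene.png

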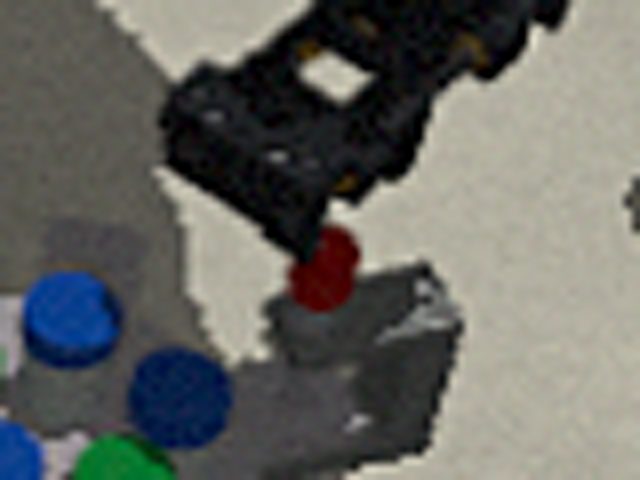

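The near end of the gripper body partly hides the knob (crop 325,265), with the bracket below at (370,330). The pose is consistent, so I'll descend in two steps watching force.

Emit:
jog_arm([
  [50,[0,0,-2],[0,0.004,0.001]],
  [50,[10,0,-2.2],[0,0.004,0.001]],
  [50,[20,0,-2.2],[0,0.004,0.001]],
  [50,[28,0,-2.2],[0,0.004,0.001]],
  [50,[32,0,-2.2],[0,0.004,0.001]],
])

```text
clock: 9.63
tcp_pos: [0.5674, 0.2808, 0.1412]
tool_rot: [[0.0, 0.789, -0.615], [-0.0, -0.615, -0.789], [-1.0, 0.0, 0.0]]
ft_force: [-0.2, -0.0, -0.0]
finger_gap: 0.0501
```

```bash
python3 -c "
from h import *
delta([.567,.2825,.121],-38)"
```

```text
t 9.63 tcp [0.5674 0.2808 0.1412] gap 0.0501 F [-0.2 -0.  -0. ] M [-0.06  0.13 -0.  ] q7 -0.87 qd 0.079
d [20.2 -1.3 -1.1] r [ 0.001  0.    -0.   ]
```

Emit:
jog_arm([
  [50,[7,-1.3,-1.1],[0,0,0]],
  [50,[14,-1.3,-1.1],[0,0,0]],
  [50,[19,-1.3,-1.1],[0,0,0]],
  [50,[20,-1.3,-1.1],[0,0,0]],
  [45,[20,-1.3,-1.1],[0,0,0]],
])

```text
clock: 10.05
tcp_pos: [0.5669, 0.2824, 0.1207]
tool_rot: [[-0.001, 0.789, -0.615], [-0.001, -0.615, -0.789], [-1.0, 0.0, 0.001]]
ft_force: [-1.0, 0.3, -0.8]
finger_gap: 0.0459
```

```bash
python3 -c "
from h import *
delta([.567,.2825,.121],-38)
c=ctrl.camera('scene');q=proj(c,[.567,.2825,.118]).astype(int);im=c['img'][q[1]-30:q[1]+30,q[0]-40:q[0]+40,::-1]
cv2.imwrite(f'pics/h_scene.png',cv2.resize(im,None,fx=8,fy=8,interpolation=cv2.INTER_CUBIC))
"
```

```text
t 10.05 tcp [0.5669 0.2824 0.1207] gap 0.0459 F [-1.   0.3 -0.8] M [-0.07  0.12  0.03] q7 -0.87 qd 0.014
d [-0.3  0.  -0.2] r [ 0.001  0.001 -0.   ]
```

View pics/h_scene.png

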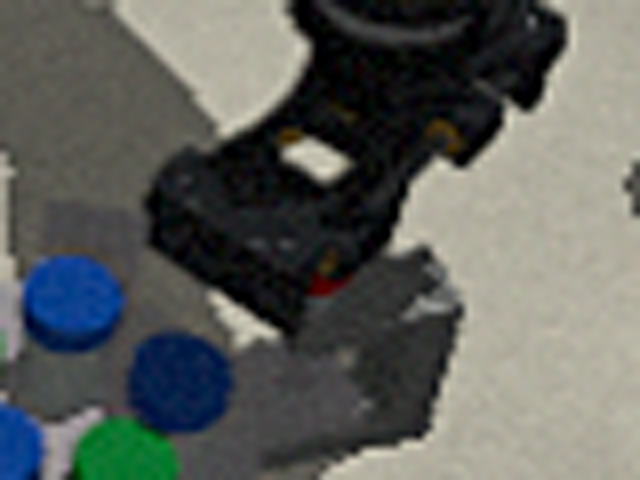

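Only a sliver of the knob shows at crop (328,285), behind the fingers, and nothing is touching. Closing.

Emit:
jog_arm([
  [34,[0,0,0],[0,0,0]],
  [26,[0,0,0],[0,0,0]],
  [18,[0,0,0],[0,0,0]],
  [15,[0,0,0],[0,0,0]],
  [15,[0,0,0],[0,0,0]],
], newtons=15)

```text
clock: 10.52
tcp_pos: [0.5683, 0.2819, 0.1216]
tool_rot: [[0.002, 0.788, -0.615], [-0.001, -0.615, -0.788], [-1.0, 0.002, -0.001]]
ft_force: [3.5, -1.8, 0.6]
finger_gap: 0.0252
```

Emit:
jog_arm([
  [15,[0,0,0],[0,0,0]],
  [15,[0,0,0],[0,0,0]],
  [15,[0,0,0],[0,0,0]],
], newtons=50)

```text
clock: 10.77
tcp_pos: [0.5684, 0.2819, 0.1216]
tool_rot: [[0.003, 0.788, -0.615], [-0.001, -0.615, -0.788], [-1.0, 0.003, -0.001]]
ft_force: [2.4, -0.7, -0.5]
finger_gap: 0.0245
```

```bash
python3 -c "
from h import *
delta([.567,.2825,.137],-38)"
```

```text
t 10.77 tcp [0.5684 0.2819 0.1216] gap 0.0245 F [ 2.4 -0.7 -0.5] M [-0.16 -0.12  0.04] q7 -0.87 qd 0.002
d [-15.4  -1.4   0.3] r [ 0.    -0.001 -0.003]
```

The knob is gripped (gap 24.5 mm). Now pulling up.

Emit:
jog_arm([
  [15,[-3,0,0],[0,0,0]],
  [15,[-6,0,0],[0,0,0]],
  [15,[-9,0,0],[0,0,0]],
  [15,[-11,0,0],[0,0,0]],
  [15,[-13,0,0],[0,0,0]],
])

```text
clock: 11.18
tcp_pos: [0.5683, 0.2818, 0.1344]
tool_rot: [[0.003, 0.788, -0.615], [-0.001, -0.615, -0.788], [-1.0, 0.003, -0.001]]
ft_force: [3.3, -0.8, -9.6]
finger_gap: 0.0244
```

```bash
python3 -c "
from h import *
delta([.5684,.2819,.1376],-38)"
```

```text
t 11.18 tcp [0.5683 0.2818 0.1344] gap 0.0244 F [ 3.3 -0.8 -9.6] M [ 0.03 -0.72  0.06] q7 -0.87 qd 0.043
d [-3.2  0.  -0.1] r [ 0.    -0.001 -0.003]
```

Emit:
jog_arm([
  [15,[-1.5,0,0],[0,0,0]],
  [15,[-3,0,0],[0,0,0]],
  [15,[-4,0,0],[0,0,0]],
  [15,[-4,0,0],[0,0,0]],
])

```text
clock: 11.52
tcp_pos: [0.5683, 0.2818, 0.1377]
tool_rot: [[0.002, 0.788, -0.615], [-0.001, -0.615, -0.788], [-1.0, 0.003, -0.0]]
ft_force: [5.8, -0.1, -15.1]
finger_gap: 0.0246
```

```bash
python3 -c "
from h import *
delta([.5684,.2819,.1376],-38)"
```

```text
t 11.52 tcp [0.5683 0.2818 0.1377] gap 0.0246 F [  5.8  -0.1 -15.1] M [ 0.1  -1.03 -0.03] q7 -0.87 qd 0.002
d [ 0.1  0.  -0.2] r [ 0.    -0.    -0.003]
```

Lift reads 16.1 mm and the force has risen to 15 N, above the spring's 10 N, so it is against the stop. I'll check with pictures while it holds.

```bash
python3 -c "
from h import *
for n in('scene','top'):
    c=ctrl.camera(n);o=(240,150) if n=='scene' else (150,140)
    im=c['img'][o[1]:o[1]+100,o[0]:o[0]+130,::-1]
    if n=='scene':
        print(blobs(c,[0,150,40],[8,255,255],(330,180,370,220)))
        for z in(.104,.12,.136,.148):print(z,((proj(c,[.5675,.282,z])-o+.5)*6).round())
    cv2.imwrite(f'pics/k_{n}.png',cv2.resize(im,None,fx=6,fy=6,interpolation=cv2.INTER_CUBIC))
    cv2.imwrite(f'pics/k_{n}_full.png',c['img'][:,:,::-1])
delta([.5684,.2819,.1376],-38)"
```

```text
[(7, [352.14, 202.29], [351, 201, 3, 3])]
0.104 [659. 339.]
0.12 [664. 319.]
0.136 [669. 299.]
0.148 [673. 283.]
t 11.62 tcp [0.5683 0.2818 0.1377] gap 0.0247 F [  5.2  -0.2 -14.1] M [ 0.04 -1.04 -0.02] q7 -0.87 qd 0.001
d [ 0.1  0.  -0.2] r [ 0.    -0.    -0.003]
```

View pics/k_scene.png

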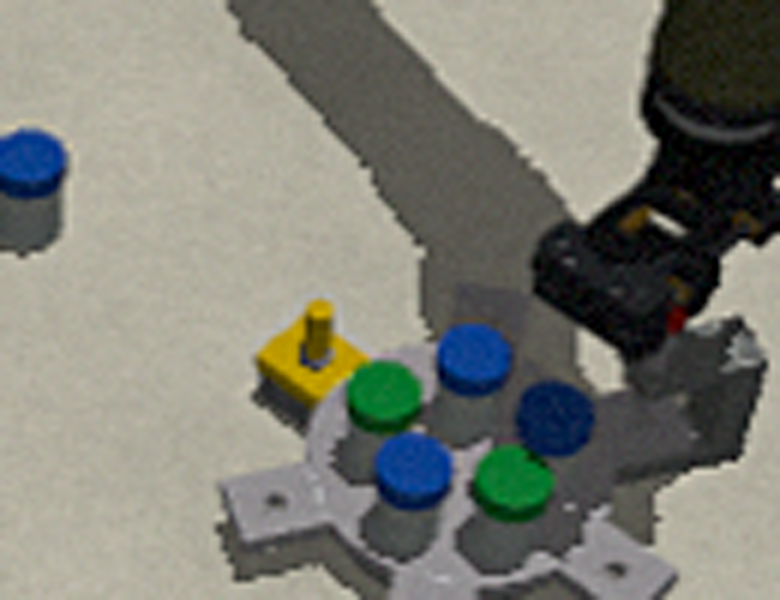

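View pics/k_scene_full.png

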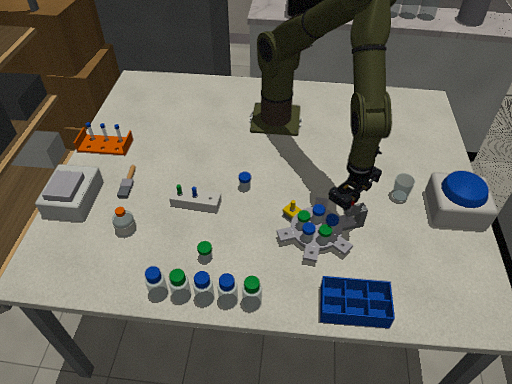

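The arrest pin stands home in the yellow ear (crop 318,335). The red knob is in the fingers (sliver at 675,320), and the other pins, jars, beaker, bottle and brush are where they were. One short hold to check for slip.

Emit:
jog_arm([
  [15,[-1,0,0],[0,0,0]],
  [15,[-1,0,0],[0,0,0]],
  [15,[-1,0,0],[0,0,0]],
  [15,[-1,0,0],[0,0,0]],
  [15,[-1,0,0],[0,0,0]],
], newtons=55)

```text
clock: 12.03
tcp_pos: [0.5683, 0.2818, 0.1378]
tool_rot: [[0.002, 0.788, -0.615], [-0.002, -0.615, -0.788], [-1.0, 0.003, 0.0]]
ft_force: [6.1, 0.4, -16.4]
finger_gap: 0.0247
```

Emit:
jog_arm([
  [15,[-1,0,0],[0,0,0]],
  [15,[-1,0,0],[0,0,0]],
  [15,[-1,0,0],[0,0,0]],
  [15,[-1,0,0],[0,0,0]],
  [15,[-1,0,0],[0,0,0]],
])

```text
clock: 12.45
tcp_pos: [0.5683, 0.2818, 0.1378]
tool_rot: [[0.002, 0.788, -0.615], [-0.002, -0.615, -0.788], [-1.0, 0.003, 0.001]]
ft_force: [6.7, 1.6, -16.0]
finger_gap: 0.0241
```

Stable at 137.8 mm and 16 N with no slip. Handing in.

```bash
python3 -c "
from station import ctrl
print(ctrl.sign_off())"
```

```text
the job is handed in; nothing more can be done
None
```

The arrest pin is home in the yellow ear and released. The job was handed in with the gripper holding the index plunger up at its stop. It took about 12.5 s of the 48 s allowed.

- **Arrest pin:** I took it from the stand and lowered it into the ear with no side force. It stopped at the expected depth with 8 N of reaction. After I let go, the camera showed its shoulder flange on the ear and its top within a pixel of the position for fully home.
- **Plunger:** I pulled the knob up only after that. The gripper rose about 16.2 mm and the force reached about 16 N, above the spring's 10 N, so it is pressed against the stop. Position and force stayed steady for the 0.9 s I watched before handing in.
- **Everything else:** The last scene picture showed the other pins, loose jars, glassware and brush where they were.
- **Weak spots:** The gripper hid most of the knob in the last scene picture, and I didn't check the last top picture. The lift is therefore confirmed by gripper travel and force, not by sight. A sideways force of about 6 N also remained on the tool, probably because the grip was about 1 mm off centre.

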